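Set the gas regulator and close its lock hood

ROBOT

A 7-joint arm with a two-finger parallel gripper is mounted at the origin on the work surface. World frame = base frame: x ahead of the robot, y to its left, z up, the work surface at z = 0. Lengths are in mm, angles in rad, forces in N, time in s.
With the tool pointing down it reaches from about 400 to 875 mm from the base axis. Payload 4.4 kg.
Tool frame: the origin (TCP) lies at the very end of the fingers, on their centre line; the grasp point (between the pads) lies 19 mm behind it; z points along the fingers, y is the line along which they close (so a half turn about z gives the same grasp; the last joint's range is limited). The gripper opens to 85 mm and grips with 20 to 120 N. Pads are 22 mm wide; open, the fingers measure 114 mm over their backs; the gripper's body (76 mm by 85 mm) begins 54 mm behind the grasp point. The pads swing forward as they close: fully open they stand 13 mm farther back than shut.
Start: joints at [-1.18, 0.628, 0.038, 1.517, -0.027, 0.996, -0.02], TCP at [286.68, 583.38, 208.513] pointing down, gripper open.
Joint ranges: [-3.06, 3.06], [-0.37, 2.12], [-1.25, 1.32], [0.18, 2.47], [-1.1, 4.24], [0.23, 1.98], [-2.94, 2.94]. Speed limits (rad/s): [2.57, 2.57, 3.14, 3.14, 3.14, 3.14, 3.14].

INTERFACE

Orientations are given as [roll, pitch, yaw] about the fixed x, y, z axes, in that order (R = Rz(yaw) Ry(pitch) Rx(roll)).
In Python, from cell import status, get_image, ctrl, models gives the robot as it stands.
- The arm moves only by the shell command python3 -m handwheel 'ROWS' [OPENING]. ROWS is JSON, a list of rows, each an object with "delta_pos": the shift along the world's x, y, z in cm, a list of three; "yaw": the turn about the world's z in rad. A call has 1 to 10 rows; each row shifts and turns the commanded pose from where the row before left it; what a row does not reach is not made up. A row lasts 1/12 s, in which the tool goes at most 41.7 mm and 7.16 degrees, less where a joint would pass 70% of its speed; a pose out of reach is approached as far as the arm can. A call is refused whole if a number of a shift passes 4.17 or a number of a turn 0.125, either way. A call with a gripper value outside its range is refused whole. OPENING is the opening, from -1 (shut) to 1 (fully open), set as the call begins (- or left out, the last holds). The fingers move at their own pace and stop on an object; the grip force is fixed at half the most. Time passes only in rows, so rows that do not move let the fingers close. It gives the time, the measured TCP pose, the force, the opening and the grip force at its end, in the units of the state.
- status.read_state(): the state, without advancing time (a new reading comes with each control period).
- get_image(name): name is "scene" or "top" or "wrist"; returns a dict with "color" (400x640x3 uint8, red, green, blue), "z_map" (400x640 float32, mm along the optical axis (not along the pixel's ray), 0 where there is no reading), "fx", "fy", "cx", "cy" (pixels), "position" and "rotation" of the camera in the world; the wrist camera has in their place "hand_eye" (4x4, takes a point from camera to tool coordinates, whose origin is the TCP and whose axes are the flange's). Camera axes: x right, y up, looking along -z (the intrinsics and any distortion apply to the point x, -y, -z); pixel columns grow to the right and rows downward; lengths in mm; the calibration is good to about 2 mm. A picture is of the moment at which its call begins: read the wrist's pose just before it.
- ctrl.finish_job(): hands the job in; it is judged then, once.
Trained networks look in a picture, given as the dict that the camera call returned (one of the last four; its "shot" number tells which), for a name from the list of things; names that differ only in an ending like _2 or _b are one class to them, and where a whole thing is asked for, a point or a joint stands for the part that bears it (a point fixed in the world has none). Each returns a list of dicts, best first, with "score" (0 to 1); they miss things now and then, are a little off and sometimes report something else, mostly with a low value. They report only what shows in the picture. A call takes as long as a camera call. They do not tell look-alikes from the thing itself.
- models.boxes_of(picture, name): "rect" ([left, top, right, bottom] in pixels, round what is visible of it).
The state is a dict: "clock": time; "qpos": joint angles; "qd": joint speeds; "tau": joint torques, N m; "eef_pos": TCP position; "tool_rot": TCP orientation; "force": force on the tool from outside, world axes, zero at the start; "torque": the same for the moment, N m; "width": finger opening in mm; "gripper_force": force on a finger pad.
Only numpy, scipy, OpenCV 4.12 (cv2) and the standard library are available. Lean on these libraries where they do the work, as an engineer would, in place of code of your own. Each camera call takes 0.05 s, during which the arm holds its last target. There are 200 camera calls.

TASK

Get the drinks-gas regulator on the bench ready: put the loose brass hose coupling lying on its plate into the parts bin that holds the other couplings, and turn the regulator's knob so that its pointer points at the raised black set mark on the dial. Only then slide the steel lock hood fully home over the knob, and leave the neighbouring regulator's knob, the bottle, the jar and the tape roll as they are.

Things in the scene. Friction and masses are not known exactly. Their poses are not given: they have to be found in the camera images.
- panel: Fixed regulator plate, aluminium, 130 (x) x 280 (y) x 10 mm, origin at the centre of its underside. The knob's axis stands at y=-45 mm on a white dial (84 mm diameter, face 12 mm above the bench); a steel gauge (44 mm diameter, top at 36 mm) stands at y=-117. Two 4 mm high, 5 mm wide steel rails run along y at x=+-59.5. The lock hood starts in the +y half and slides to -y over the knob.
- knob (a joint): Angle of the regulator's knob (rad), 0 to 4.712, growing clockwise seen from above. At 0 the pointer is at 2.356 rad (counter-clockwise from above) from the panel's +x axis. It stays where it is left (friction 0.05 N m).
- knob_grip (a point): On the knob's axis, at mid-height of its grip: a black bar 46 mm long, 12 mm wide and 26 mm high, from 22 to 48 mm above the bench, on a 54 mm disc. The bar lies along the line from the axis to the pointer. This point's x axis points to the pointer.
- knob_pointer (a point): Tip of the knob's pointer (a white line on the knob shows its end of the bar), 28 mm from the axis, 22 mm above the bench.
- mark_tip (a point): Inner end of the set mark, a black raised tab 12 mm long, 5 wide, 3 high lying radially on the dial, 28 mm from the knob's axis (the tab starts 29.5 mm from it). The grey lines on the dial are only its scale. When the knob is set, the pointer's tip is over this point.
- lock (a joint): Travel of the lock hood (m): 0 fully open, 0.142 fully home with the hood's middle over the knob's axis. It slides to the panel's -y, with about 2 N of friction.
- lock_fin (a point): Top middle of the upright fin by which the hood is slid, 89 mm above the bench: a steel plate 44 mm (panel x) by 10 mm (panel y, along the slide) and 30 mm high, on the hood's roof (59 mm above the bench). The hood is a steel cover 94 mm wide (124 mm over its flanges) and 66 mm long, open towards the knob (panel -y); its middle is 12 mm to the panel's -y of the fin.
- coupling: The loose brass hose coupling, 52 mm long along its x, lying on the regulator plate between hood and knob, in the way of the hood: hexagon 20 mm over flats and 22 mm long in the middle, 16 mm round ends. Origin at the middle of its underside when built (10 mm off its axis). 80 g or so.
- bin_couplings: Red plastic bin, fixed, 160 (x) x 120 (y) x 70 mm high, walls and floor 4 mm, origin at the centre of its underside. Four brass couplings like the loose one lie fast on the floor of its +x half (x 22 to 72 mm), 24 mm high; its -x half is empty.
- bin_clamps: Red bin of the same shape and size, fixed, with steel hose-clamp rings (38 mm diameter, 11 mm high) on its floor. It may stand left or right; not the place for the coupling.
- regulator2: Neighbouring regulator without a lock, fixed: plate 95 x 95 x 10 mm with dial and the same knob in its middle, top 48 mm above the bench. Origin at the centre of its underside. Leave its knob alone.
- knob2_pointer (a point): Tip of the neighbouring regulator's pointer, 28 mm from its axis. Must not be moved.
- bottle: Glass bottle, 60 mm diameter, 200 mm high, standing beyond the plate. Origin at the centre of its underside. Leave it standing where it is.
- jar: White jar with a black cap, 56 mm diameter, 72 mm high, standing on the robot's side of the plate. Origin at the centre of its underside. Leave it standing where it is.
- tape: Grey roll of tape lying flat, 80 mm diameter, 30 mm high, on the robot's side of the plate. Origin at the centre of its underside. Leave it where it is.
Not all that is in view belongs to the job. Leave any turquoise look-alike of the bin_couplings alone. There is more than one size of the coupling; the job needs the smaller.

How it is judged (in metres and radians):
On the way, in this order (a step that is already met when the one before it is completed fails the run):
1. the pointer is on the set mark while the lock hood is still open (horizontal distance between knob_pointer and mark_tip below 0.0035 m and value of joint lock below 0.03 m and velocity of joint knob between -0.1 and 0.1 rad/s), for 0.3 s.
2. the lock hood is fully home over the knob, the pointer still on the mark (horizontal distance between knob_pointer and mark_tip below 0.0035 m and value of joint lock above 0.139 m), for 0.2 s.
At the end, for the whole second after the job is handed in: The pointer's tip is within 3.5 mm (7 degrees) of the set mark's tip, the lock hood is within 3 mm of fully home, and the loose coupling lies at rest inside the bin with the other couplings, below its rim (all of step 2 and x of coupling in the frame of bin_couplings between -0.076 and 0.076 m and y of coupling in the frame of bin_couplings between -0.056 and 0.056 m and z of coupling in the frame of bin_couplings below 0.06 m and linear speed of coupling below 0.02 m/s); the robot touches nothing.
It fails at once if the bottle is tipped or pushed more than 25 mm (angle between bottle's own z axis and vertical above 0.35 rad or distance of bottle from where it was at the start of the episode above 0.025 m).
It fails at once if the jar is tipped or pushed more than 25 mm (angle between jar's own z axis and vertical above 0.35 rad or distance of jar from where it was at the start of the episode above 0.025 m).
It fails at once if the tape is tipped or pushed more than 25 mm (angle between tape's own z axis and vertical above 0.35 rad or distance of tape from where it was at the start of the episode above 0.025 m).
It fails at once if the neighbouring regulator's knob is turned (pointer moved more than 4 mm) (distance of knob2_pointer from where it was at the start of the episode above 0.004 m).
It also fails if it takes over 72 s, if anything falls off the work surface, if the arm or the gripper's body presses on something with over 40 N, if the wrist force passes 120 N, or if a joint passes its speed limit or range.

## Working session

There is one attempt and no reset: what is moved stays moved. The work goes in short steps, Python scripts to look and compute and a shell command to move; the robot and the scene stay as the last step left them, time stands still between calls to the robot, and variables do not carry over. Pictures are saved under pics/ and viewed, at most 10 in all, crops included, and the job is handed in when it is done.

```bash
mkdir -p pics; ls; cat > h.py <<'E'
import numpy as np, cv2
from scipy.spatial.transform import Rotation as R
from cell import status, get_image, ctrl, models
def shot(name):
    s=status.read_state(); p=get_image(name)
    if 'position' in p:
        r=np.array(p['rotation'],float)
        p['R']=r if r.shape==(3,3) else (R.from_euler('xyz',r).as_matrix() if r.size==3 else R.from_quat(r).as_matrix()); p['t']=np.array(p['position'],float)
    else:
        T=np.eye(4); T[:3,:3]=R.from_euler('xyz',s['tool_rot']).as_matrix(); T[:3,3]=s['eef_pos']
        T=T@np.array(p['hand_eye']); p['R']=T[:3,:3]; p['t']=T[:3,3]
    return p
def ray(p,u,v):
    return p['R']@np.array([(u-p['cx'])/p['fx'],-(v-p['cy'])/p['fy'],-1.])
def at_z(p,u,v,z):
    d=ray(p,u,v); return p['t']+d*(z-p['t'][2])/d[2]
def dep(p,u,v):
    return p['t']+ray(p,u,v)*p['z_map'][int(v),int(u)]
def cloud(p):
    v,u=np.mgrid[0:400,0:640]; z=p['z_map']
    c=np.stack([(u-p['cx'])/p['fx']*z,-(v-p['cy'])/p['fy']*z,-z],-1)
    return c@p['R'].T+p['t']
def proj(p,X):
    c=p['R'].T@(np.array(X,float)-p['t']); return p['cx']-p['fx']*c[0]/c[2], p['cy']+p['fy']*c[1]/c[2]
def save(p,f,crop=None,scale=1):
    im=cv2.cvtColor(p['color'],cv2.COLOR_RGB2BGR)
    if crop: im=im[crop[1]:crop[3],crop[0]:crop[2]]
    cv2.imwrite('pics/'+f,cv2.resize(im,None,fx=scale,fy=scale,interpolation=cv2.INTER_CUBIC))
E
cat > a.py <<'E'
from h import *
s=status.read_state(); print({k:np.round(v,3).tolist() for k,v in s.items()})
for c in ['top','scene']:
    p=shot(c); save(p,c+'1.png')
    print(c,[k for k in p],p['t'],np.round(p['R'],3).tolist(),p['fx'])
    for n in ['panel','knob_grip','lock_fin','coupling','bin_couplings','bin_clamps','regulator2','bottle','jar','tape','mark_tip','knob_pointer']:
        try: b=models.boxes_of(p,n)
        except Exception as e: print(n,e); continue
        for q in b[:4]:
            r=q['rect']; u,v=(r[0]+r[2])/2,(r[1]+r[3])/2
            print(n,round(q['score'],2),np.round(r).astype(int).tolist(),np.round(dep(p,u,v)).astype(int).tolist())
E
python3 a.py
```

```text
pics
{'clock': 0.0, 'qpos': [-1.18, 0.629, 0.038, 1.518, -0.027, 0.996, -0.02], 'qd': [0.001, -0.001, 0.001, -0.001, 0.002, 0.0, 0.0], 'tau': [0.001, -56.341, 1.227, -19.344, 0.011, 0.011, 0.0], 'eef_pos': [286.377, 582.779, 207.598], 'tool_rot': [-3.14, -0.0, 2.685], 'force': [-0.267, -0.14, 1.04], 'torque': [-0.005, 0.006, 0.003], 'gripper_force': 0.0, 'width': 85.684}
top ['color', 'z_map', 'fx', 'fy', 'cx', 'cy', 'position', 'rotation', 'shot', 'R', 't'] [ 379.36999579   11.90873472 1108.04922277] [[0.018, 0.992, -0.123], [-1.0, 0.021, 0.021], [0.024, 0.123, 0.992]] 396.79374765134384
panel 0.81 [281, 156, 385, 213] [554, -44, 9]
panel 0.72 [339, 175, 358, 194] [549, -84, 50]
knob_grip 0.72 [339, 174, 357, 191] [555, -83, 47]
lock_fin 0.69 [284, 158, 313, 203] [556, 52, 57]
coupling 0.58 [241, 152, 257, 185] [591, 190, 25]
coupling 0.45 [278, 154, 384, 210] [560, -39, 13]
bin_couplings 0.86 [176, 250, 233, 319] [273, 301, 3]
bin_couplings 0.75 [159, 163, 221, 232] [510, 353, 3]
bin_clamps 0.65 [409, 163, 476, 233] [523, -355, 2]
regulator2 0.78 [320, 117, 360, 162] [674, -59, 48]
[... 707 characters left out ...]
oupling 0.72 [315, 242, 336, 257] [573, -17, 31]
coupling 0.64 [329, 209, 380, 265] [590, 42, 58]
coupling 0.59 [409, 229, 422, 247] [627, 181, 29]
bin_couplings 0.65 [402, 160, 478, 222] [488, 374, 5]
bin_couplings 0.61 [340, 129, 413, 178] [249, 324, 4]
bin_couplings 0.52 [281, 244, 307, 268] [557, -85, 26]
bin_clamps 0.77 [116, 238, 201, 334] [507, -356, 17]
bin_clamps 0.32 [376, 214, 414, 306] [735, 34, 127]
regulator2 0.59 [307, 278, 360, 324] [695, -64, 23]
bottle 0.98 [374, 214, 411, 307] [732, 31, 126]
jar 0.85 [265, 200, 287, 234] [459, -85, 61]
jar 0.46 [327, 210, 381, 263] [589, 42, 59]
tape 0.8 [312, 193, 348, 223] [419, 74, 1]
knob_pointer 0.8 [282, 246, 307, 269] [558, -84, 23]
```

```bash
python3 - <<'E'
import cv2
a=cv2.imread('pics/top1.png')[90:330,150:490]
b=cv2.imread('pics/scene1.png')[120:340,100:490]
cv2.imwrite('pics/t1.png',cv2.resize(a,None,fx=2.3,fy=2.3,interpolation=2))
cv2.imwrite('pics/s1.png',cv2.resize(b,None,fx=2,fy=2,interpolation=2))
E
```

```text
(no output)
```

View pics/t1.png

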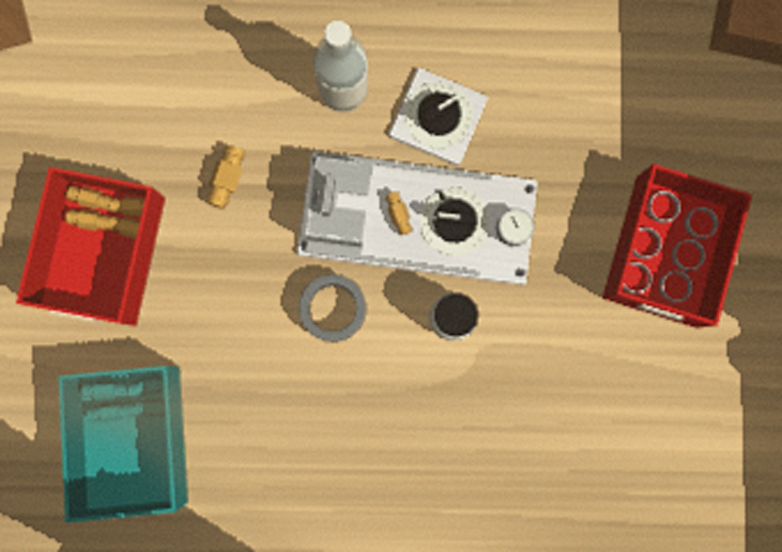

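View pics/s1.png

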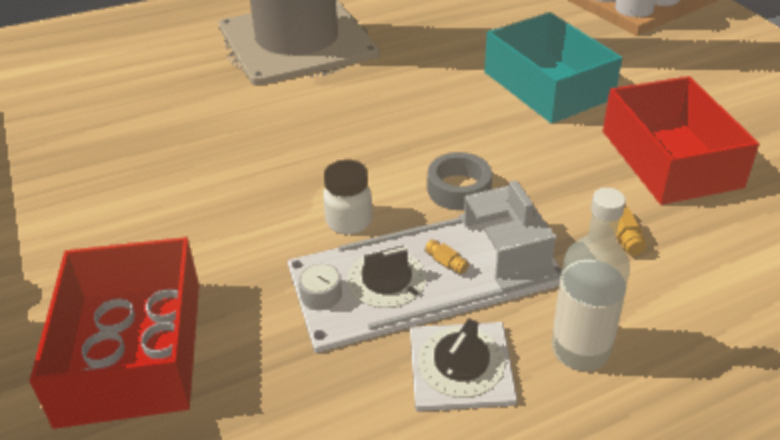

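The top view shows the red couplings bin at crop (90,245), with its empty half towards the robot. The small coupling is on the plate at (399,213) and the larger one is off the plate at (227,177). The knob points left at (450,215), and the black mark is up-left of it at about (437,195). I'll move the wrist over the panel for a closer look.

```bash
python3 -m handwheel '[{"delta_pos":[1.7,-4.0,0.6],"yaw":-0.12},{"delta_pos":[1.7,-4.0,0.6],"yaw":-0.12},{"delta_pos":[1.7,-4.0,0.6],"yaw":-0.12},{"delta_pos":[1.7,-4.0,0.6],"yaw":-0.12},{"delta_pos":[1.7,-4.0,0.6],"yaw":-0.12},{"delta_pos":[1.7,-4.0,0.6],"yaw":-0.12},{"delta_pos":[1.7,-4.0,0.6],"yaw":-0.12},{"delta_pos":[1.7,-4.0,0.6],"yaw":-0.12},{"delta_pos":[1.7,-4.0,0.6],"yaw":-0.12},{"delta_pos":[1.7,-4.0,0.6],"yaw":-0.12}]'
python3 -m handwheel '[{"delta_pos":[1.7,-3.5,0.6],"yaw":-0.12},{"delta_pos":[1.7,-3.5,0.6],"yaw":-0.12},{"delta_pos":[1.7,-3.5,0.6],"yaw":-0.12},{"delta_pos":[1.7,-3.5,0.6],"yaw":-0.12},{"delta_pos":[0,-3,0],"yaw":-0.12},{"delta_pos":[0,-2,0],"yaw":-0.12},{"delta_pos":[0,0,0],"yaw":-0.12},{"delta_pos":[0,0,0],"yaw":-0.12},{"delta_pos":[0,0,0],"yaw":-0.12},{"delta_pos":[0,0,0]}]' -0.2
cat > b.py <<'E'
from h import *
s=status.read_state(); print(np.round(s['eef_pos']),np.round(s['tool_rot'],3),np.round(s['qpos'],2),s['width'])
p=shot('wrist'); print(np.round(p['hand_eye'],3).tolist(),p['t'],p['fx'])
save(p,'w1.png',None,1.25)
for n in ['knob_grip','lock_fin','coupling','mark_tip','knob_pointer','panel']:
    try: b=models.boxes_of(p,n)
    except Exception as e: print(n,e); continue
    for q in b[:3]:
        r=q['rect']; u,v=(r[0]+r[2])/2,(r[1]+r[3])/2
        print(n,round(q['score'],2),np.round(r).astype(int).tolist(),np.round(dep(p,u,v)).astype(int).tolist())
E
python3 b.py
```

```text
clock: 2.13
eef_pos: [448.6, 201.7, 266.2]
tool_rot: [3.141, -0.001, 1.479]
force: [1.1, 0.6, -0.2]
width: 85.4
gripper_force: 0.0
[449. 202. 266.] [ 3.141e+00 -1.000e-03  1.479e+00] [-0.79  0.35  0.42  1.88 -0.18  0.94 -0.38] 85.35573565722832
[[0.0, 0.958, 0.288, 73.191], [1.0, -0.0, -0.001, 0.148], [-0.001, 0.288, -0.958, -165.446], [0.0, 0.0, 0.0, 1.0]] [455.31141718 274.48273871 431.66043687] 289.5409382452355
knob_grip 0.97 [378, 309, 410, 349] [548, -74, 48]
knob_grip 0.75 [312, 307, 344, 338] [443, -57, 41]
lock_fin 0.91 [360, 226, 444, 279] [556, 73, 67]
coupling 0.74 [394, 142, 451, 170] [595, 199, 30]
coupling 0.65 [382, 281, 402, 298] [550, -13, 29]
knob_pointer 0.6 [377, 311, 408, 341] [548, -78, 35]
knob_pointer 0.41 [349, 216, 445, 351] [560, -6, 24]
panel 0.88 [352, 219, 446, 351] [562, -7, 28]schema error: expected keys delta_pos, yaw
```

View pics/w1.png

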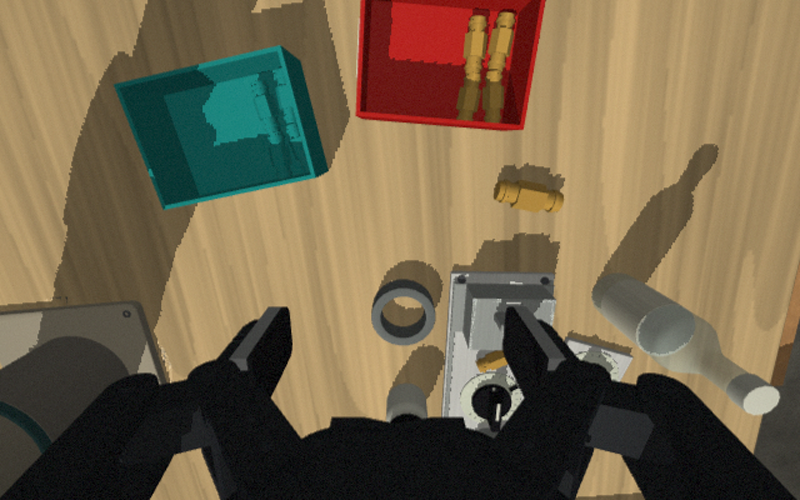

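Mark and knob are partly hidden by a finger. The move's second half was refused because a row had no yaw, so I'll repeat it.

```bash
python3 -m handwheel '[{"delta_pos":[0.7,-2.5,0],"yaw":-0.12},{"delta_pos":[0.7,-2.5,0],"yaw":-0.12},{"delta_pos":[0.7,-2.5,0],"yaw":-0.12},{"delta_pos":[0.7,-2.5,0],"yaw":-0.12},{"delta_pos":[0.7,-2.5,0],"yaw":-0.12},{"delta_pos":[0.7,-2.5,0],"yaw":-0.12},{"delta_pos":[0.7,-2.5,0],"yaw":-0.12},{"delta_pos":[0.7,-2.5,0],"yaw":-0.12},{"delta_pos":[0.5,-2,0],"yaw":-0.09},{"delta_pos":[0,0,0],"yaw":0}]' -0.2
sed -i 's/w1.png/w2.png/' b.py; python3 b.py
```

```text
clock: 3.32
eef_pos: [509.9, -19.9, 265.5]
tool_rot: [3.138, 0.001, 0.428]
force: [-0.3, 0.0, 0.5]
width: 34.5
gripper_force: 0.0
[510. -20. 266.] [3.138e+00 1.000e-03 4.280e-01] [-0.52  0.44  0.73  1.84 -0.34  0.99 -0.79] 34.528801890904774
[[0.0, 0.958, 0.287, 73.376], [1.0, -0.0, -0.001, 0.172], [-0.001, 0.287, -0.958, -165.445], [0.0, 0.0, 0.0, 1.0]] [576.57047451  10.94068908 430.93150991] 289.5409382452355
knob_grip 0.76 [354, 140, 389, 176] [550, -81, 50]
lock_fin 0.95 [242, 46, 327, 151] [571, 57, 10]
coupling 0.88 [322, 111, 335, 146] [560, -15, 30]
coupling 0.71 [167, 1, 217, 60] [597, 189, 30]
knob_pointer 0.88 [352, 134, 388, 171] [556, -77, 48]
panel 0.91 [236, 38, 450, 220] [567, -35, 11]
panel 0.43 [354, 140, 391, 174] [552, -82, 50]
```

View pics/w2.png

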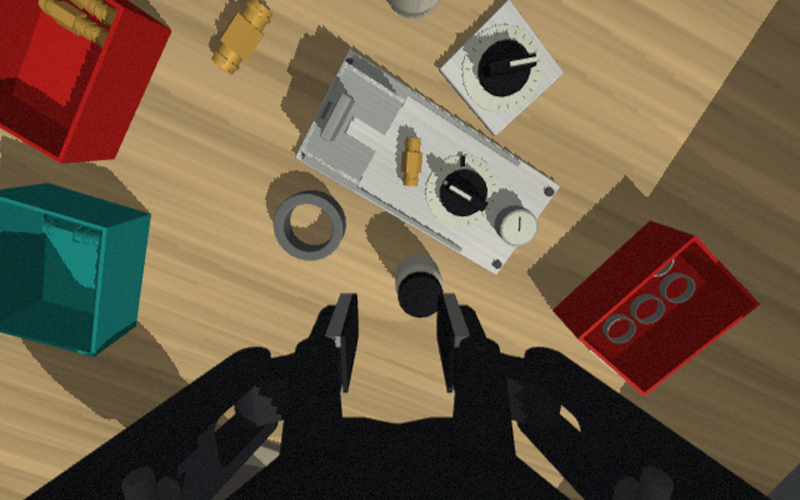

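The view is clear (pixels in the 1.25x picture):
- Small coupling: (412,162), nearly upright.
- Knob: centre (463,192), white line pointing up-left.
- Set mark: (463,160).
- Fin: (335,117).

Next I'll measure each of these.

```bash
cat > m.py <<'E'
from h import *
def ang(d): return np.arctan2(d[1],d[0])
for c in ['wrist','top']:
    p=shot(c); P=cloud(p); col=cv2.cvtColor(p['color'],cv2.COLOR_RGB2HSV).astype(int); h,s,v=col[...,0],col[...,1],col[...,2]
    def near(c,r): return np.hypot(P[...,0]-c[0],P[...,1]-c[1])<r
    def zp(mask,z): 
        vv,uu=np.nonzero(mask); return np.array([at_z(p,a,b,z)[:2] for a,b in zip(uu,vv)])
    print('==',c)
    # coupling
    m=(h>8)&(h<28)&(s>150)&(P[...,2]>15)&(P[...,2]<45)&near((560,-17),45)
    q=P[m]; (cx,cy),(w,l),a=cv2.minAreaRect(q[:,:2].astype(np.float32)); e=np.linalg.svd(q[:,:2]-q[:,:2].mean(0))[2][0] if len(q)>5 else (1,0)
    print('coupling',len(q),np.round([cx,cy]),'size',round(w),round(l),'yaw',round(ang(e)%np.pi,3),'z95',np.percentile(q[:,2],[50,95]).round(1))
    # panel plate
    m=(P[...,2]>6)&(P[...,2]<17)&near((560,-40),165)&(s<90)
    m=cv2.morphologyEx(m.astype(np.uint8),cv2.MORPH_OPEN,np.ones((3,3)))
    n,lab,st,_=cv2.connectedComponentsWithStats(m); k=lab==1+np.argmax(st[1:,4])
    r=cv2.minAreaRect(P[k][:,:2].astype(np.float32)); print('plate',np.round(r[0]),np.round(r[1]),round(r[2],1))
    # dial = pixels; knob dark top, z>42
    m=near((553,-82),34)&(P[...,2]>40)&(P[...,2]<58)
    if m.sum(): 
        q=P[m]; r=cv2.minAreaRect(q[:,:2].astype(np.float32)); print('bar',np.round(r[0],1),np.round(r[1]),round(r[2],1),'zmed',np.median(q[:,2]).round(1))
    m=near((553,-82),34)&(P[...,2]>33)&(v>140)&(s<80)
    q=zp(m,48)
    if len(q): e=np.linalg.svd(q-q.mean(0))[2][0]; print('white',len(q),q.mean(0).round(1),'yaw',round(ang(e)%np.pi,3), q.min(0).round(),q.max(0).round())
    # mark
    m=near((553,-82),60)&(P[...,2]<24)&(v<70)
    q=zp(m,15)
    n,lab=cv2.connectedComponents(m.astype(np.uint8),connectivity=8)
    for i in range(1,n):
        k=lab==i
        if k.sum()>=6: a=zp(k,15); print('dark',k.sum(),a.mean(0).round(1),np.round(P[k].mean(0),1))
    # fin
    m=near((570,66),50)&(P[...,2]>76)&(P[...,2]<98)
    if m.sum(): r=cv2.minAreaRect(zp(m,89).astype(np.float32)); print('fin',m.sum(),np.round(r[0],1),np.round(r[1]),round(r[2],1),np.median(P[m][:,2]).round(1))
    m=near((565,45),60)&(P[...,2]>53)&(P[...,2]<65)
    if m.sum(): r=cv2.minAreaRect(P[m][:,:2].astype(np.float32)); print('roof',np.round(r[0],1),np.round(r[1]),round(r[2],1),np.median(P[m][:,2]).round(1))
    m=near((510,353),130)&(P[...,2]>60)&(P[...,2]<80)
    if m.sum(): r=cv2.minAreaRect(P[m][:,:2].astype(np.float32)); print('bin',np.round(r[0],1),np.round(r[1]),round(r[2],1))
    if c=='wrist': save(p,'w3.png',(250,80,450,200),4)
E
python3 m.py
```

```text
== wrist
coupling 461 [566. -28.] size 50 49 yaw 0.39 z95 [27.8 30.8]
plate [556. -57.] [243. 130.] 83.8
bar [552.6 -84.1] [46. 12.] 84.3 zmed 47.8
white 54 [553.4 -74.4] yaw 1.484 [551. -87.] [556. -62.]
dark 34 [583.6 -68.3] [583.6 -68.3  14.9]
dark 422 [566.7 -85.8] [566.9 -84.1  21.8]
dark 364 [537.6 -82.4] [538.3 -80.8  21.8]
dark 44 [ 546.1 -137.6] [ 546.5 -135.9   19.8]
fin 415 [569.1  66.5] [11. 44.] 84.1 88.7
roof [567.9  55.6] [66. 94.] 83.7 59.0
bin [503.6 320.1] [ 78. 161.] 79.8
== topTraceback (most recent call last):
  File "m.py", line 12, in <module>
    print('coupling',len(q),np.round([cx,cy]),'size',round(w),round(l),'yaw',round(ang(e)%np.pi,3),'z95',np.percentile(q[:,2],[50,95]).round(1))
                                                                                                         ~~~~~~~~~~~~~^^^^^^^^^^^^^^^^
    return _quantile_unchecked(
        a, q, axis, out, overwrite_input, method, keepdims, weights)
    return _ureduce(a,
                    func=_quantile_ureduce_func,
    ...<5 lines>...
                    overwrite_input=overwrite_input,
                    method=method)
    r = func(a, **kwargs)
    result = _quantile(arr,
                       quantiles=q,
    ...<2 lines>...
                       out=out,
                       weights=wgt)
    slices_having_nans = np.isnan(arr[-1, ...])
                                  ~~~^^^^^^^^^
IndexError: index -1 is out of bounds for axis 0 with size 0
```

View pics/w3.png

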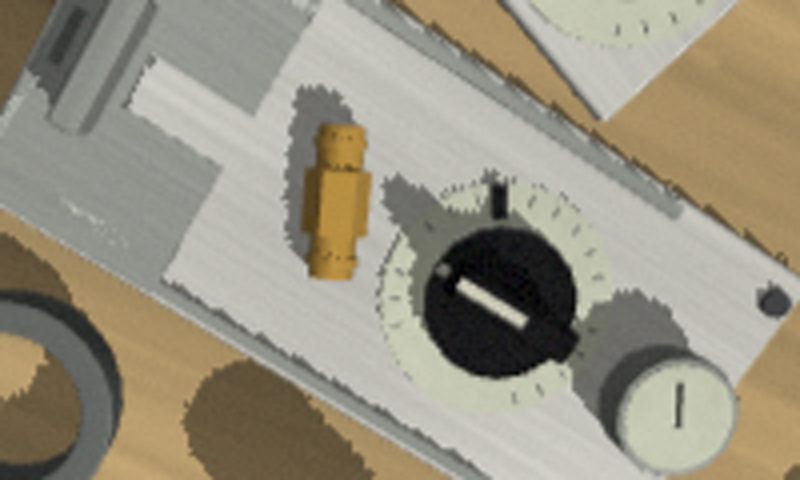

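The crop shows the coupling at (338,203), the knob bar with its white pointer line up-left, and the mark at (499,200). I'll clean up the coupling measurement and get the bin's centre.

```bash
cat > c.py <<'E'
from h import *
for c,b in [('wrist',(318,105,345,152)),('top',(300,150,345,200))]:
    p=shot(c); P=cloud(p); hsv=cv2.cvtColor(p['color'],cv2.COLOR_RGB2HSV)
    m=cv2.inRange(hsv,(8,130,90),(28,255,255)); k=np.zeros_like(m); k[b[1]:b[3],b[0]:b[2]]=1; m=m*k
    n,lab,st,ce=cv2.connectedComponentsWithStats(m); i=1+np.argmax(st[1:,4]); u=np.argwhere(lab==i)[:,::-1]
    q=np.array([at_z(p,a,d,24)[:2] for a,d in u]); r=cv2.minAreaRect(q.astype(np.float32))
    z=P[lab==i][:,2]; e=np.linalg.svd(q-q.mean(0))[2][0]
    print(c,len(u),'px',ce[i].round(1),'mean',q.mean(0).round(1),'rect',np.round(r[0],1),np.round(r[1],1),round(r[2],1),'yaw',(np.arctan2(e[1],e[0])%np.pi).round(3),'z',np.percentile(z,[5,50,95]).round(1))
    if c=='top':
        red=cv2.inRange(hsv,(0,150,60),(6,255,255))|cv2.inRange(hsv,(174,150,60),(180,255,255))
        m=(red>0)&(P[...,1]>150)&(P[...,2]>58)&(P[...,2]<82)
        r=cv2.minAreaRect(P[m][:,:2].astype(np.float32)); print('rim',m.sum(),np.round(r[0]),np.round(r[1]),round(r[2],1))
        m=(red>0)&(P[...,1]>150)&(P[...,2]<20)&(P[...,2]>-5); print('floor',m.sum(),P[m].mean(0).round())
E
python3 c.py
```

```text
wrist 428 px [334. 130.] mean [560.1 -16.9] rect [560.  -17.5] [51.4 17.8] 21.6 yaw 0.37 z [23.5 27.9 30.9]Traceback (most recent call last):
  File "c.py", line 5, in <module>
    n,lab,st,ce=cv2.connectedComponentsWithStats(m); i=1+np.argmax(st[1:,4]); u=np.argwhere(lab==i)[:,::-1]
                                                         ~~~~~~~~~^^^^^^^^^^
    return _wrapfunc(a, 'argmax', axis=axis, out=out, **kwds)
    return bound(*args, **kwds)
ValueError: attempt to get argmax of an empty sequence
```

```bash
python3 -m handwheel '[{"delta_pos":[1,0,-2.5],"yaw":-0.05},{"delta_pos":[1,0.1,-2.5],"yaw":0},{"delta_pos":[1,0.1,-2.5],"yaw":0},{"delta_pos":[1,0.1,-2.5],"yaw":0},{"delta_pos":[1,0,-2.5],"yaw":0},{"delta_pos":[0,0,-2.5],"yaw":0},{"delta_pos":[0,0,-2.5],"yaw":0},{"delta_pos":[0,0,-0.5],"yaw":0},{"delta_pos":[0,0,0],"yaw":0}]' -0.3
python3 - <<'E'
from h import *
s=status.read_state(); print(s['eef_pos'],s['tool_rot'],s['width'])
p=shot('wrist'); save(p,'w4.png'); P=cloud(p); hsv=cv2.cvtColor(p['color'],cv2.COLOR_RGB2HSV)
m=cv2.inRange(hsv,(8,130,60),(28,255,255)); m[(np.hypot(P[...,0]-560,P[...,1]+17)>45)|(P[...,2]<13)|(P[...,2]>45)]=0
n,lab,st,ce=cv2.connectedComponentsWithStats(m); i=1+np.argmax(st[1:,4]); u=np.argwhere(lab==i)[:,::-1]
q=P[lab==i]; r=cv2.minAreaRect(q[:,:2].astype(np.float32)); e=np.linalg.svd(q[:,:2]-q[:,:2].mean(0))[2][0]
print(len(q),ce[i],r,np.arctan(e[1]/e[0]),np.percentile(q[:,2],[5,50,95]))
print(proj(p,s['eef_pos']))
E
```

```text
clock: 4.62
eef_pos: [557.8, -13.4, 84.1]
tool_rot: [-3.14, 0.003, 0.385]
force: [-0.3, 0.7, 0.9]
width: 29.6
gripper_force: 0.0
[557.81030927 -13.35113985  84.09998788] [-3.14022655  0.00332429  0.38476777] 29.63950761555829
1390 [320.88992806 200.14964029] ((559.69873046875, -15.954418182373047), (51.6368522644043, 21.738245010375977), 21.520465850830078) 0.3726548280413675 [21.95746934 27.49503311 30.50185522]
(np.float64(317.16683204277535), np.float64(232.5673962746321))
```

View pics/w4.png

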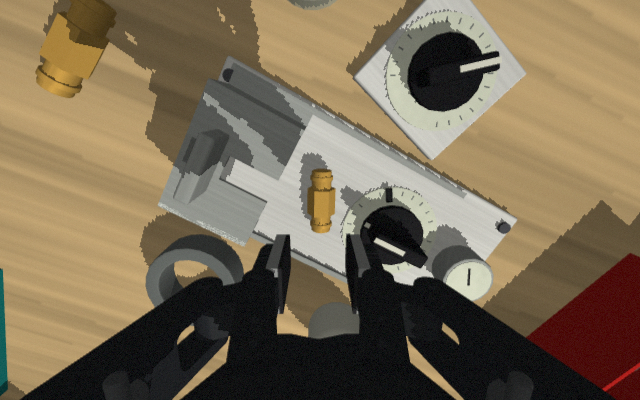

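The coupling sits at (321,200) between the finger lines, with its hexagon clear. The hood front and knob leave room, so I'll descend.

```bash
python3 -m handwheel '[{"delta_pos":[0.1,-0.2,-1.5],"yaw":-0.01},{"delta_pos":[0.1,-0.1,-1.5],"yaw":0},{"delta_pos":[0,0,-1.5],"yaw":0},{"delta_pos":[0,0,-1.3],"yaw":0},{"delta_pos":[0,0,-1.3],"yaw":0},{"delta_pos":[0,0,0],"yaw":0},{"delta_pos":[0,0,0],"yaw":0}]'; python3 -m handwheel '[{"delta_pos":[0,0,0],"yaw":0},{"delta_pos":[0,0,0],"yaw":0},{"delta_pos":[0,0,0],"yaw":0},{"delta_pos":[0,0,0],"yaw":0},{"delta_pos":[0,0,0],"yaw":0},{"delta_pos":[0,0,0],"yaw":0}]' -1
```

```text
clock: 5.25
eef_pos: [562.0, -16.6, 15.8]
tool_rot: [3.141, -0.002, 0.375]
force: [-0.1, -0.4, 0.2]
width: 30.3
gripper_force: 0.0
clock: 5.75
eef_pos: [561.2, -16.4, 14.7]
tool_rot: [3.142, -0.0, 0.375]
force: [-0.4, 0.5, 0.3]
width: 0.1
gripper_force: 0.0
```

The fingers shut on nothing, so I'll look.

```bash
cat > d.py <<'E'
from h import *
import sys
s=status.read_state(); print(np.round(s['eef_pos'],1),np.round(s['tool_rot'],3),s['width'])
p=shot('wrist'); save(p,sys.argv[1]); P=cloud(p); hsv=cv2.cvtColor(p['color'],cv2.COLOR_RGB2HSV)
m=cv2.inRange(hsv,(8,130,60),(28,255,255)); m[(np.hypot(P[...,0]-560,P[...,1]+17)>60)|(P[...,2]<13)|(P[...,2]>55)]=0
n,lab,st,ce=cv2.connectedComponentsWithStats(m); i=1+np.argmax(st[1:,4]); u=np.argwhere(lab==i)[:,::-1]
q=P[lab==i]; r=cv2.minAreaRect(q[:,:2].astype(np.float32)); e=np.linalg.svd(q[:,:2]-q[:,:2].mean(0))[2][0]
print(len(q),ce[i],r,np.arctan(e[1]/e[0]),np.percentile(q[:,2],[5,50,95]))
E
python3 d.py w5.png
```

```text
[561.2 -16.4  14.7] [ 3.142 -0.     0.375] 0.13283244265083055
1249 [314.70856685 217.74539632] ((570.8265991210938, -11.199106216430664), (27.948396682739258, 22.66474151611328), 22.651172637939453) 0.19913053191825683 [20.27072913 26.55140484 29.9054015 ]
```

View pics/w5.png

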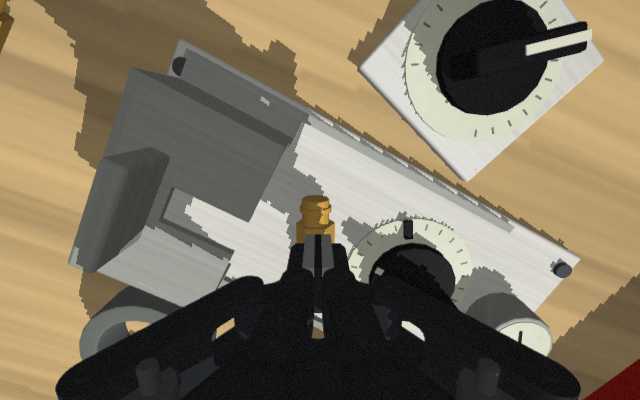

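```bash
python3 - <<'E'
from h import *
s=status.read_state(); p=shot('wrist'); P=cloud(p); print(p['t'],proj(p,s['eef_pos']))
for v in range(205,300,6): print(v,[np.round(P[v,u]).astype(int).tolist() for u in (309,317,325)],p['color'][v,317])
E
```

```text
[629.48335647  10.23333489 180.06280699] (np.float64(317.17122020181256), np.float64(232.57188392640072))
205 [[580, -4, 26], [582, -8, 28], [583, -13, 26]] [133 104  48]
211 [[578, -5, 29], [579, -9, 28], [580, -14, 27]] [110  84  39]
217 [[573, -7, 27], [575, -11, 27], [576, -15, 26]] [111  87  42]
223 [[570, -8, 26], [572, -12, 28], [572, -17, 24]] [111  86  40]
229 [[568, -9, 29], [569, -13, 29], [571, -17, 29]] [113  88  44]
235 [[570, -8, 43], [572, -12, 43], [574, -16, 44]] [11 10 15]
241 [[570, -9, 50], [572, -12, 51], [573, -16, 51]] [17 17 16]
247 [[570, -9, 56], [572, -12, 57], [573, -16, 57]] [22 18 21]
253 [[570, -9, 63], [572, -12, 63], [573, -16, 62]] [15 17 20]
259 [[571, -9, 68], [572, -12, 69], [573, -15, 68]] [16 18 22]
265 [[570, -9, 73], [572, -12, 73], [573, -15, 73]] [16 17 19]
271 [[571, -9, 79], [570, -13, 74], [574, -15, 79]] [24 24 25]
277 [[572, -9, 84], [568, -14, 75], [574, -15, 84]] [21 25 20]
283 [[572, -9, 88], [565, -15, 75], [573, -15, 87]] [24 20 23]
289 [[572, -9, 92], [562, -16, 75], [573, -15, 90]] [20 24 25]
295 [[571, -10, 93], [560, -17, 75], [571, -16, 90]] [29 28 26]
```

The depth map puts the closed fingertips' lower front edge near z≈40 while the TCP reads 14.7, so they closed above the coupling. It hasn't moved. I'll reopen and go lower in steps, watching the force.

```bash
python3 -m handwheel '[{"delta_pos":[0,0,0],"yaw":0},{"delta_pos":[0,0,0],"yaw":0},{"delta_pos":[0,0,0],"yaw":0},{"delta_pos":[-0.1,0,-0.3],"yaw":0},{"delta_pos":[0,0,-0.5],"yaw":0},{"delta_pos":[0,0,-0.4],"yaw":0},{"delta_pos":[0,0,0],"yaw":0}]' -0.3
cat > e.py <<'E'
from h import *
s=status.read_state(); p=shot('wrist'); P=cloud(p); print(s['eef_pos'],s['force'],s['width'])
b=p['color'].max(2)<45
for u in range(270,370,5):
    k=[v for v in range(200,300) if b[v,u] and P[v,u,2]>20]
    if k: print(u,k[0],np.round(P[k[0]+2,u]).astype(int).tolist())
E
python3 e.py
```

```text
clock: 6.43
eef_pos: [559.3, -16.3, 1.4]
tool_rot: [-3.141, 0.002, 0.375]
force: [-0.4, 0.6, -0.9]
width: 30.1
gripper_force: 0.0
[559.34266613 -16.34761627   1.41783443] [-0.36585549  0.64765671 -0.91419452] 30.081248654068
270 245 [558, 8, 36]
275 278 [560, 2, 64]
280 257 [564, 3, 55]
285 237 [564, 3, 35]
290 257 [549, -4, 26]
350 237 [576, -28, 34]
355 257 [576, -28, 54]
360 278 [573, -30, 65]
365 244 [575, -36, 35]
```

```bash
cat > f.py <<'E'
from h import *
s=status.read_state(); e=np.array(s['eef_pos']); a=s['tool_rot'][2]; p=shot('scene'); P=cloud(p); d=P-e
tx=d[...,0]*np.cos(a)+d[...,1]*np.sin(a); ty=d[...,0]*np.sin(a)-d[...,1]*np.cos(a)
k=p['color'].max(2)<70
for z in range(0,170,8):
    m=k&(P[...,2]>=z)&(P[...,2]<z+8)&(abs(tx)<80)&(abs(ty)<80)
    if m.sum()>2: print(z,m.sum(),'tx',tx[m].min().round(),tx[m].max().round(),'ty',ty[m].min().round(),ty[m].max().round())
E
python3 f.py
```

```text
112 4 tx 10.0 18.0 ty -13.0 -9.0
152 4 tx 33.0 35.0 ty -12.0 13.0
160 5 tx 35.0 37.0 ty -11.0 3.0
168 4 tx 35.0 37.0 ty -10.0 4.0
```

```bash
sed -i 's/k=p.*/k=P[...,2]>0/; s/abs(tx)<80/(tx>-60)\&(tx<60)/; s/range(0,/range(24,/; s/abs(ty)<80/(ty>-25)\&(ty<75)/' f.py; python3 f.py
```

```text
24 166 tx -34.0 60.0 ty -21.0 75.0
32 108 tx -34.0 60.0 ty -21.0 74.0
40 114 tx -45.0 60.0 ty -21.0 75.0
48 138 tx -47.0 60.0 ty -19.0 75.0
56 73 tx -7.0 59.0 ty -25.0 29.0
64 39 tx -8.0 12.0 ty -22.0 30.0
72 83 tx -11.0 14.0 ty -23.0 49.0
80 59 tx -10.0 14.0 ty -24.0 52.0
88 68 tx -13.0 16.0 ty -17.0 56.0
96 101 tx -13.0 17.0 ty -23.0 58.0
104 78 tx -12.0 17.0 ty -23.0 62.0
112 82 tx -13.0 18.0 ty -19.0 66.0
120 152 tx -13.0 20.0 ty -19.0 68.0
128 135 tx -9.0 19.0 ty -18.0 64.0
136 59 tx -9.0 11.0 ty 10.0 43.0
144 37 tx -8.0 11.0 ty 22.0 41.0
152 72 tx -20.0 37.0 ty -12.0 39.0
160 117 tx -21.0 37.0 ty -18.0 38.0
168 125 tx -19.0 37.0 ty -18.0 39.0
```

The tips sit about 25–30 mm above the reported TCP, and the finger links would hit the hood if I lowered them in this orientation. I'll grip the coupling end-on (52 mm) instead, with the hand's wide direction along the hood's front. So: lift, turn 90°, open to about 64 mm.

```bash
python3 -m handwheel '[{"delta_pos":[0,0,3],"yaw":0},{"delta_pos":[0,0,3],"yaw":0},{"delta_pos":[0,0,3],"yaw":0.12},{"delta_pos":[0,0,0],"yaw":0.12},{"delta_pos":[0,0,0],"yaw":0.12},{"delta_pos":[0,0,0],"yaw":0.12},{"delta_pos":[0,0,0],"yaw":0.12},{"delta_pos":[0,0,0],"yaw":0.12}]' 
python3 -m handwheel '[{"delta_pos":[0,0,0],"yaw":0.12},{"delta_pos":[0,0,0],"yaw":0.12},{"delta_pos":[0,0,0],"yaw":0.12},{"delta_pos":[0,0,0],"yaw":0.12},{"delta_pos":[0,0,0],"yaw":0.12},{"delta_pos":[0,0,0],"yaw":0.12},{"delta_pos":[0,0,0],"yaw":0.12},{"delta_pos":[0,0,0],"yaw":0},{"delta_pos":[0,0,0],"yaw":0}]' 0.5
cat > e.py <<'E'
from h import *
s=status.read_state(); p=shot('wrist'); P=cloud(p); e=np.array(s['eef_pos']); a=s['tool_rot'][2]; print(e,a,s['width'],np.round(s['qpos'],2)); d=P-e
tx=d[...,0]*np.cos(a)+d[...,1]*np.sin(a); ty=d[...,0]*np.sin(a)-d[...,1]*np.cos(a)
k=(p['color'].max(2)<60)&(abs(ty)<90)&(abs(tx)<30)
for z in range(10,100,6):
    m=k&(d[...,2]>=z)&(d[...,2]<z+6)
    if m.sum()>6: print(z,m.sum(),'tx',tx[m].min().round(),tx[m].max().round(),'ty',ty[m].min().round(),abs(ty[m]).min().round(),ty[m].max().round())
hsv=cv2.cvtColor(p['color'],cv2.COLOR_RGB2HSV)
m=cv2.inRange(hsv,(8,130,60),(28,255,255)); m[(np.hypot(P[...,0]-560,P[...,1]+17)>60)|(P[...,2]<15)|(P[...,2]>55)]=0
n,lab,st,ce=cv2.connectedComponentsWithStats(m); i=1+np.argmax(st[1:,4])
q=P[lab==i]; r=cv2.minAreaRect(q[:,:2].astype(np.float32)); print(len(q),ce[i],np.round(r[0],1),np.round(r[1],1),r[2])
save(p,'x.png')
E
python3 e.py
```

```text
clock: 7.25
eef_pos: [560.3, -16.5, 92.9]
tool_rot: [3.141, -0.0, 1.101]
force: [0.2, 1.0, 0.5]
width: 29.8
gripper_force: 0.0
clock: 8.0
eef_pos: [560.1, -16.8, 92.6]
tool_rot: [3.141, -0.0, 1.931]
force: [0.7, -0.6, 0.0]
width: 64.2
gripper_force: 0.0
[560.14913259 -16.76760632  92.63868048] 1.9310105240617483 64.17436387196564 [-0.09  0.66  0.11  1.88 -0.12  0.61  0.46]
28 142 tx -11.0 11.0 ty -33.0 31.0 33.0
34 319 tx -11.0 11.0 ty -44.0 31.0 44.0
40 429 tx -11.0 11.0 ty -45.0 31.0 46.0
46 470 tx -11.0 11.0 ty -45.0 32.0 46.0
52 555 tx -12.0 12.0 ty -45.0 31.0 46.0
58 513 tx -12.0 12.0 ty -45.0 31.0 46.0
64 526 tx -5.0 13.0 ty -44.0 31.0 44.0
70 936 tx 6.0 14.0 ty -63.0 32.0 61.0
76 2809 tx -13.0 14.0 ty -64.0 29.0 64.0
82 5647 tx -14.0 15.0 ty -64.0 28.0 65.0
88 2872 tx -13.0 18.0 ty -65.0 22.0 65.0
94 4845 tx -13.0 18.0 ty -66.0 0.0 66.0
1257 [316.38345267 196.14399364] [558.9 -15.4] [51.2 21.7] 20.286155700683594
```

```bash
python3 -m handwheel '[{"delta_pos":[0,-0.3,-2],"yaw":-0.05},{"delta_pos":[0,0,-2],"yaw":0},{"delta_pos":[0,0,-2],"yaw":0},{"delta_pos":[0,0,-1.5],"yaw":0},{"delta_pos":[0,0,-1],"yaw":0},{"delta_pos":[0,0,-0.7],"yaw":0},{"delta_pos":[0,0,0],"yaw":0}]'; python3 -m handwheel '[{"delta_pos":[0,0,-0.5],"yaw":0},{"delta_pos":[0,0,-0.5],"yaw":0},{"delta_pos":[0,0,-0.4],"yaw":0},{"delta_pos":[0,0,0],"yaw":0},{"delta_pos":[0,0,0],"yaw":0}]'; python3 e.py
```

```text
clock: 8.63
eef_pos: [559.4, -19.4, -0.6]
tool_rot: [-3.14, -0.0, 1.884]
force: [0.2, 0.6, 0.5]
width: 64.1
gripper_force: 0.0
clock: 9.05
eef_pos: [560.2, -19.5, -13.4]
tool_rot: [3.142, -0.0, 1.885]
force: [0.3, 1.1, 0.5]
width: 64.0
gripper_force: 0.0
[560.15412875 -19.48618829 -13.44707757] 1.8846543368636273 64.0139282032655 [-0.07  0.84  0.08  1.92 -0.16  0.39  0.45]
28 133 tx -11.0 11.0 ty -33.0 32.0 33.0
34 311 tx -11.0 11.0 ty -44.0 31.0 45.0
40 419 tx -11.0 11.0 ty -45.0 31.0 46.0
46 461 tx -11.0 12.0 ty -45.0 31.0 46.0
52 547 tx -12.0 11.0 ty -45.0 31.0 46.0
58 499 tx -11.0 12.0 ty -45.0 31.0 45.0
64 518 tx -5.0 12.0 ty -44.0 31.0 44.0
70 922 tx 6.0 14.0 ty -62.0 32.0 61.0
76 2838 tx -13.0 14.0 ty -64.0 29.0 64.0
82 5635 tx -13.0 14.0 ty -65.0 28.0 65.0
88 2916 tx -13.0 18.0 ty -65.0 23.0 66.0
94 4940 tx -13.0 18.0 ty -66.0 0.0 66.0
3762 [317.08399787 252.24375332] [558.2 -13.7] [51.3 19. ] 22.01961898803711
```

```bash
python3 -m handwheel '[{"delta_pos":[0,0,-0.1],"yaw":0},{"delta_pos":[0,0,0],"yaw":0},{"delta_pos":[0,0,0],"yaw":0},{"delta_pos":[0,0,0],"yaw":0},{"delta_pos":[0,0,0],"yaw":0},{"delta_pos":[0,0,0],"yaw":0}]' -1
```

```text
clock: 9.6
eef_pos: [560.6, -19.5, -13.7]
tool_rot: [3.141, 0.0, 1.885]
force: [-0.0, 1.5, 4.9]
width: 50.3
gripper_force: 61.6
```

Gripped at 50.3 mm with 62 N. I'll lift, move towards the bin and measure it on the way.

```bash
python3 -m handwheel '[{"delta_pos":[0,0,1],"yaw":0},{"delta_pos":[0,0,2],"yaw":0},{"delta_pos":[0,0,3],"yaw":0},{"delta_pos":[0,0,3],"yaw":0},{"delta_pos":[0,0,3],"yaw":0},{"delta_pos":[0,0,1],"yaw":0},{"delta_pos":[-0.5,2,0],"yaw":0},{"delta_pos":[-0.5,3,0],"yaw":0},{"delta_pos":[-0.5,3,0],"yaw":0},{"delta_pos":[-0.5,3,0],"yaw":0}]'; python3 -m handwheel '[{"delta_pos":[-0.5,3,0],"yaw":0},{"delta_pos":[-0.5,3,0],"yaw":0},{"delta_pos":[-0.5,3,0],"yaw":0},{"delta_pos":[-0.5,2,0],"yaw":0},{"delta_pos":[0,0,0],"yaw":0},{"delta_pos":[0,0,0],"yaw":0}]'
cat > g.py <<'E'
from h import *
for c in ['wrist','top']:
    p=shot(c); P=cloud(p); hsv=cv2.cvtColor(p['color'],cv2.COLOR_RGB2HSV)
    red=cv2.inRange(hsv,(0,150,40),(6,255,255))|cv2.inRange(hsv,(174,150,40),(180,255,255))
    m=(red>0)&(P[...,1]>150)&(P[...,2]>64)&(P[...,2]<76)
    if m.sum()>50: r=cv2.minAreaRect(P[m][:,:2].astype(np.float32)); print(c,'rim',m.sum(),np.round(r[0]),np.round(r[1]),round(r[2],1)); print(cv2.boxPoints(r).round())
    m=(cv2.inRange(hsv,(8,130,60),(28,255,255))>0)&(P[...,1]>250)&(P[...,2]>15)&(P[...,2]<32)
    if m.sum(): print('couplings',m.sum(),P[m].mean(0).round())
    save(p,'bin_'+c+'.png')
E
python3 g.py
```

```text
clock: 10.43
eef_pos: [539.6, 91.4, 115.8]
tool_rot: [3.142, -0.0, 1.884]
force: [0.3, 0.5, -0.4]
width: 50.1
gripper_force: 62.7
clock: 10.93
eef_pos: [519.2, 202.0, 115.4]
tool_rot: [-3.141, -0.0, 1.888]
force: [0.2, -0.2, -0.9]
width: 50.0
gripper_force: 62.6
wrist rim 3271 [506. 335.] [104. 161.] 80.3
[[418. 297.]
 [576. 270.]
 [594. 372.]
 [435. 399.]]
couplings 5727 [553. 333.  21.]
couplings 285 [705. 527.  23.]
```

The bin centre works out at about (507,343), with its couplings at (553,333) in the far half. I'll drop at about (473,349) with the fingers aligned along bin y (yaw +1.09).

```bash
python3 -m handwheel '[{"delta_pos":[-0.5,1.6,0],"yaw":0.12},{"delta_pos":[-0.5,1.6,0],"yaw":0.12},{"delta_pos":[-0.5,1.6,0],"yaw":0.12},{"delta_pos":[-0.5,1.6,0],"yaw":0.12},{"delta_pos":[-0.5,1.6,0],"yaw":0.12},{"delta_pos":[-0.5,1.6,0],"yaw":0.12},{"delta_pos":[-0.5,1.6,0],"yaw":0.12},{"delta_pos":[-0.5,1.6,0],"yaw":0.12},{"delta_pos":[-0.6,1.9,0],"yaw":0.12},{"delta_pos":[0,0,0],"yaw":0}]'; python3 -m handwheel '[{"delta_pos":[0,0,-2],"yaw":0},{"delta_pos":[0,0,-2],"yaw":0},{"delta_pos":[0,0,-2],"yaw":0},{"delta_pos":[0,0,-2],"yaw":0},{"delta_pos":[0,0,-1.5],"yaw":0},{"delta_pos":[0,0,-0.8],"yaw":0},{"delta_pos":[0,0,0],"yaw":0},{"delta_pos":[0,0,0],"yaw":0}]'; python3 g.py
```

```text
clock: 11.87
eef_pos: [473.2, 350.7, 115.7]
tool_rot: [3.138, -0.001, 2.971]
force: [-0.2, 1.2, -1.5]
width: 50.1
gripper_force: 62.6
clock: 12.53
eef_pos: [474.8, 346.4, 12.6]
tool_rot: [-3.141, 0.0, 2.963]
force: [1.1, 0.6, 0.6]
width: 50.5
gripper_force: 62.6
wrist rim 8372 [480. 347.] [121. 107.] 80.2
[[417. 297.]
 [522. 278.]
 [543. 398.]
 [438. 416.]]
couplings 2618 [535. 336.  21.]
top rim 335 [507. 342.] [122. 160.] 80.2
[[418. 296.]
 [575. 269.]
 [596. 389.]
 [438. 416.]]
couplings 695 [643. 398.  23.]
```

Top and wrist views agree on the bin, so I'll release, rise and check.

```bash
python3 -m handwheel '[{"delta_pos":[0,0,0],"yaw":0},{"delta_pos":[0,0,0],"yaw":0},{"delta_pos":[0,0,0],"yaw":0},{"delta_pos":[0,0,0],"yaw":0}]' 0.45; python3 -m handwheel '[{"delta_pos":[0,0,1.5],"yaw":0},{"delta_pos":[0,0,3],"yaw":0},{"delta_pos":[0,0,3],"yaw":0},{"delta_pos":[0,0,3],"yaw":0},{"delta_pos":[0,0,3],"yaw":0},{"delta_pos":[0,0,0],"yaw":0}]'
python3 - <<'E'
from h import *
p=shot('wrist'); P=cloud(p); hsv=cv2.cvtColor(p['color'],cv2.COLOR_RGB2HSV)
m=cv2.inRange(hsv,(8,130,60),(28,255,255)); m[(P[...,1]<250)|(P[...,2]<6)|(P[...,2]>60)]=0
n,lab,st,ce=cv2.connectedComponentsWithStats(m)
for i in range(1,n):
    if st[i,4]>60:
        d=P[lab==i].mean(0)-[507,342.5,0]; print(st[i,4],ce[i].round(),P[lab==i].mean(0).round(),'bin',d@[.986,-.168,0],d@[.168,.986,0])
E
```

```text
clock: 12.97
eef_pos: [474.4, 347.8, 13.0]
tool_rot: [3.141, 0.001, 2.965]
force: [0.3, -0.5, 0.4]
width: 61.9
gripper_force: 0.0
clock: 13.47
eef_pos: [477.3, 350.2, 153.6]
tool_rot: [3.133, 0.007, 2.965]
force: [0.2, -0.0, -0.2]
width: 61.6
gripper_force: 0.0
854 [314. 173.] [470. 349.  21.] bin -37.76019290426968 0.09751652583892678
1458 [310. 233.] [537. 332.  21.] bin 31.00786521706499 -5.556615891263269
1455 [313. 254.] [563. 331.  20.] bin 56.9679028892719 -1.7060506796921224
1301 [453. 375.] [758. 476.  34.] bin 225.1498057519325 174.20112075343872
```

The coupling lies in the bin at (-38, 0). Now to above the knob.

```bash
python3 -m handwheel '[{"delta_pos":[0.6,-3.3,0],"yaw":-0.115},{"delta_pos":[0.6,-3.3,0],"yaw":-0.115},{"delta_pos":[0.6,-3.3,0],"yaw":-0.115},{"delta_pos":[0.6,-3.3,0],"yaw":-0.115},{"delta_pos":[0.6,-3.3,0],"yaw":-0.115},{"delta_pos":[0.6,-3.3,0],"yaw":-0.115},{"delta_pos":[0.6,-3.3,0],"yaw":-0.115},{"delta_pos":[0.6,-3.3,0],"yaw":-0.115},{"delta_pos":[0.6,-3.3,0],"yaw":-0.115},{"delta_pos":[0.6,-3.3,0],"yaw":-0.115}]' -0.2; python3 -m handwheel '[{"delta_pos":[0.6,-3.3,-1],"yaw":-0.115},{"delta_pos":[0.5,-3.3,-1],"yaw":-0.115},{"delta_pos":[0.5,-3.3,-1],"yaw":-0.115},{"delta_pos":[0,0,-1],"yaw":0},{"delta_pos":[0,0,-1],"yaw":0},{"delta_pos":[0,0,0],"yaw":0},{"delta_pos":[0,0,0],"yaw":0}]'
cat > k.py <<'E'
from h import *
s=status.read_state(); e=s['eef_pos']; print(np.round(e,1),round(s['tool_rot'][2],3),s['width'])
p=shot('wrist'); P=cloud(p); hsv=cv2.cvtColor(p['color'],cv2.COLOR_RGB2HSV).astype(int); sat,v=hsv[...,1],hsv[...,2]
def comps(m,name,z,mn):
    n,lab=cv2.connectedComponents(m.astype(np.uint8))
    for i in range(1,n):
        vv,uu=np.nonzero(lab==i)
        if len(vv)<mn: continue
        q=np.array([at_z(p,a,b,z)[:2] for a,b in zip(uu,vv)]); r=cv2.minAreaRect(q.astype(np.float32)); w=np.linalg.svd(q-q.mean(0))[2][0]
        print(name,len(q),'px',uu.mean().round(),vv.mean().round(),'mean',q.mean(0).round(1),'rect',np.round(r[0],1),np.round(r[1],1),'yaw',round(np.arctan2(w[1],w[0])%np.pi,3),'z',np.median(P[lab==i][:,2]).round(1))
near=lambda r: np.hypot(P[...,0]-552.8,P[...,1]+84.8)<r
comps(near(30)&(P[...,2]>43)&(P[...,2]<54),'bar',48,50)
comps(near(30)&(P[...,2]>40)&(P[...,2]<54)&(v>120)&(sat<90),'white',48,15)
comps(near(30)&(P[...,2]>17)&(P[...,2]<30)&(v>120)&(sat<90),'dot',22,8)
comps(near(50)&~near(29)&(P[...,2]<19)&(P[...,2]>9)&(v<60),'mark',15,20)
save(p,'k.png')
E
python3 k.py
```

```text
clock: 14.35
eef_pos: [533.3, 15.8, 146.6]
tool_rot: [-3.14, -0.0, 1.809]
force: [0.0, 0.0, -0.4]
width: 33.8
gripper_force: 0.0
clock: 14.93
eef_pos: [549.1, -79.5, 96.4]
tool_rot: [-3.139, -0.001, 1.473]
force: [0.5, 0.2, 0.5]
width: 34.6
gripper_force: 0.0
[549.1 -79.5  96.4] 1.473 34.565837801129824
bar 860 px 321.0 210.0 mean [552.  -82.7] rect [552.1 -83.6] [45.7 11.8] yaw 1.466 z 47.9
white 159 px 322.0 200.0 mean [553.3 -74.8] rect [553.3 -75. ] [25.2  3.1] yaw 1.475 z 48.9
mark 81 px 355.0 178.0 mean [583.3 -67.9] rect [583.3 -67.8] [11.6  5.5] yaw 0.499 z 15.1
```

Bar centre (552,-84), yaw 1.466. Mark direction about 0.50. I'll descend and grip.

```bash
python3 -m handwheel '[{"delta_pos":[0.3,-0.4,-2],"yaw":0},{"delta_pos":[0,0,-2],"yaw":0},{"delta_pos":[0,0,-2],"yaw":0},{"delta_pos":[0,0,-1.5],"yaw":0},{"delta_pos":[0,0,-1],"yaw":0},{"delta_pos":[0,0,-0.7],"yaw":0},{"delta_pos":[0,0,0],"yaw":0},{"delta_pos":[0,0,0],"yaw":0}]'; python3 -m handwheel '[{"delta_pos":[0,0,0],"yaw":0},{"delta_pos":[0,0,0],"yaw":0},{"delta_pos":[0,0,0],"yaw":0},{"delta_pos":[0,0,0],"yaw":0},{"delta_pos":[0,0,0],"yaw":0}]' -1
```

```text
clock: 15.65
eef_pos: [553.5, -85.1, 5.9]
tool_rot: [3.141, -0.0, 1.47]
force: [0.9, -0.3, 0.2]
width: 34.0
gripper_force: 0.0
clock: 16.07
eef_pos: [551.7, -85.2, 6.6]
tool_rot: [-3.139, -0.001, 1.47]
force: [-3.9, 0.4, 7.1]
width: 10.3
gripper_force: 59.4
```

```bash
python3 -m handwheel '[{"delta_pos":[0,0,0],"yaw":-0.1},{"delta_pos":[0,0,0],"yaw":-0.1},{"delta_pos":[0,0,0],"yaw":-0.1},{"delta_pos":[0,0,0],"yaw":-0.1},{"delta_pos":[0,0,0],"yaw":-0.1},{"delta_pos":[0,0,0],"yaw":-0.1},{"delta_pos":[0,0,0],"yaw":-0.1},{"delta_pos":[0,0,0],"yaw":-0.1},{"delta_pos":[0,0,0],"yaw":-0.1},{"delta_pos":[0,0,0],"yaw":-0.07}]'; python3 -m handwheel '[{"delta_pos":[0,0,0],"yaw":0},{"delta_pos":[0,0,0],"yaw":0},{"delta_pos":[0,0,0],"yaw":0}]'; python3 -m handwheel '[{"delta_pos":[0,0,0],"yaw":0},{"delta_pos":[0,0,0],"yaw":0},{"delta_pos":[0,0,0],"yaw":0},{"delta_pos":[0,0,2],"yaw":0},{"delta_pos":[0,0,3],"yaw":0},{"delta_pos":[0,0,3],"yaw":0},{"delta_pos":[0,0,2],"yaw":0},{"delta_pos":[0,0,0],"yaw":0},{"delta_pos":[0,0,0],"yaw":0}]' -0.2; python3 k.py
```

```text
clock: 16.9
eef_pos: [551.1, -84.8, 6.5]
tool_rot: [-3.139, 0.002, 0.495]
force: [-5.6, 1.5, 7.6]
width: 10.4
gripper_force: 59.8
clock: 17.15
eef_pos: [551.1, -84.8, 6.6]
tool_rot: [-3.139, 0.001, 0.5]
force: [-6.0, 1.5, 7.7]
width: 10.4
gripper_force: 59.8
clock: 17.9
eef_pos: [554.4, -85.5, 106.7]
tool_rot: [3.14, -0.003, 0.5]
force: [-0.0, 0.7, -0.5]
width: 34.6
gripper_force: 0.0
[554.4 -85.5 106.7] 0.5 34.55659876847809
bar 760 px 315.0 202.0 mean [553.9 -83.5] rect [553.6 -83.9] [45.4 11.3] yaw 0.487 z 47.9
white 153 px 315.0 193.0 mean [561.  -79.9] rect [561.  -79.9] [25.2  3.3] yaw 0.503 z 48.9
mark 72 px 316.0 156.0 mean [583.5 -68.4] rect [583.5 -68. ] [11.6  4.5] yaw 0.467 z 15.0
```

The white line's yaw (0.50) matches the mark direction (0.49), so the knob is set. Next I'll go above the fin at (569,66.5), with yaw ≈ -0.105.

```bash
python3 -m handwheel '[{"delta_pos":[0.2,2.5,0],"yaw":-0.1},{"delta_pos":[0.2,2.5,0],"yaw":-0.1},{"delta_pos":[0.2,2.5,0],"yaw":-0.1},{"delta_pos":[0.3,2.5,0],"yaw":-0.1},{"delta_pos":[0.3,2.6,0],"yaw":-0.1},{"delta_pos":[0.2,2.6,0],"yaw":-0.1},{"delta_pos":[0,0,0],"yaw":0},{"delta_pos":[0,0,0],"yaw":0},{"delta_pos":[0,0,0],"yaw":0}]'
python3 - <<'E'
from h import *
s=status.read_state(); print(s['eef_pos'],s['tool_rot'],s['qpos']); p=shot('wrist'); P=cloud(p)
m=(np.hypot(P[...,0]-569,P[...,1]-66)<32)&(P[...,2]>82)&(P[...,2]<96)
r=cv2.minAreaRect(P[m][:,:2].astype(np.float32)); print(m.sum(),r,np.median(P[m][:,2]))
E
```

```text
clock: 18.7
eef_pos: [566.4, 65.7, 104.5]
tool_rot: [3.14, 0.001, -0.1]
force: [0.6, -1.1, -0.1]
width: 34.5
gripper_force: 0.0
[566.41197192  65.67276829 104.49307071] [ 3.13999885e+00  1.48542270e-03 -9.96222960e-02] [-0.61169626  0.77628678  0.74121758  1.8529722  -0.71528009  0.80301755
 -1.15975612]
907 ((569.2603149414062, 66.9951400756836), (9.507026672363281, 43.99870300292969), 83.7940444946289) 88.69644676305396
```

```bash
python3 -m handwheel '[{"delta_pos":[0.2,0.1,-2],"yaw":0},{"delta_pos":[0,0,-2],"yaw":0},{"delta_pos":[0,0,-1.5],"yaw":0},{"delta_pos":[0,0,-0.8],"yaw":0},{"delta_pos":[0,0,0],"yaw":0},{"delta_pos":[0,0,0],"yaw":0}]'; python3 -m handwheel '[{"delta_pos":[0,0,0],"yaw":0},{"delta_pos":[0,0,0],"yaw":0},{"delta_pos":[0,0,0],"yaw":0},{"delta_pos":[0,0,0],"yaw":0},{"delta_pos":[0,0,0],"yaw":0}]' -1
```

```text
clock: 19.25
eef_pos: [569.2, 66.2, 42.7]
tool_rot: [3.141, 0.0, -0.102]
force: [1.1, 0.2, 0.3]
width: 34.4
gripper_force: 0.0
clock: 19.67
eef_pos: [569.9, 67.2, 43.6]
tool_rot: [-3.141, -0.002, -0.101]
force: [-0.5, 0.1, 5.9]
width: 8.8
gripper_force: 59.1
```

Fin gripped. Sliding the hood along panel -y.

```bash
python3 -m handwheel '[{"delta_pos":[-0.07,-0.7,0],"yaw":0},{"delta_pos":[-0.14,-1.3,0],"yaw":0},{"delta_pos":[-0.14,-1.3,0],"yaw":0},{"delta_pos":[-0.14,-1.3,0],"yaw":0},{"delta_pos":[-0.14,-1.3,0],"yaw":0},{"delta_pos":[-0.14,-1.3,0],"yaw":0},{"delta_pos":[-0.14,-1.3,0],"yaw":0},{"delta_pos":[-0.14,-1.3,0],"yaw":0},{"delta_pos":[-0.14,-1.3,0],"yaw":0},{"delta_pos":[-0.14,-1.3,0],"yaw":0}]'; python3 -m handwheel '[{"delta_pos":[-0.1,-1.0,0],"yaw":0},{"delta_pos":[-0.05,-0.5,0],"yaw":0},{"delta_pos":[0,0,0],"yaw":0},{"delta_pos":[0,0,0],"yaw":0}]'
```

```text
clock: 20.5
eef_pos: [556.3, -55.8, 43.6]
tool_rot: [-3.139, -0.001, -0.1]
force: [-1.5, 2.7, 8.0]
width: 8.9
gripper_force: 59.6
clock: 20.83
eef_pos: [554.4, -72.7, 43.6]
tool_rot: [3.141, -0.001, -0.102]
force: [-2.2, -1.3, 7.5]
width: 8.7
gripper_force: 59.7
```

```bash
python3 -m handwheel '[{"delta_pos":[-0.02,-0.2,0],"yaw":0},{"delta_pos":[0,0,0],"yaw":0},{"delta_pos":[-0.02,-0.2,0],"yaw":0},{"delta_pos":[0,0,0],"yaw":0},{"delta_pos":[0,0,0],"yaw":0},{"delta_pos":[0,0,0],"yaw":0},{"delta_pos":[0,0,0],"yaw":0}]'
```

```text
clock: 21.42
eef_pos: [554.4, -72.6, 43.6]
tool_rot: [-3.137, -0.0, -0.099]
force: [-1.8, 5.8, 9.7]
width: 8.8
gripper_force: 60.2
```

The TCP no longer moves and the y force is rising, so the hood is at its stop. I'll release, rise clear and check.

```bash
python3 -m handwheel '[{"delta_pos":[0,0,0],"yaw":0},{"delta_pos":[0,0,0],"yaw":0},{"delta_pos":[0,0,0],"yaw":0},{"delta_pos":[0,0,1.5],"yaw":0},{"delta_pos":[0,0,2.5],"yaw":0},{"delta_pos":[0,0,3],"yaw":0},{"delta_pos":[0,0,3],"yaw":0},{"delta_pos":[0,0,2],"yaw":0},{"delta_pos":[0,0,0],"yaw":0},{"delta_pos":[0,0,0],"yaw":0}]' -0.2
python3 - <<'E'
from h import *
s=status.read_state(); print(s['eef_pos'],s['force']); p=shot('wrist'); save(p,'end.png'); P=cloud(p)
m=(np.hypot(P[...,0]-554,P[...,1]+73)<32)&(P[...,2]>82)&(P[...,2]<96)
r=cv2.minAreaRect(P[m][:,:2].astype(np.float32)); f=np.array(r[0]); print('fin',m.sum(),r,'travel',np.linalg.norm(f-[569.2,66.8]))
E
```

```text
clock: 22.25
eef_pos: [554.6, -75.8, 163.3]
tool_rot: [3.141, -0.002, -0.1]
force: [-0.3, -0.5, -0.6]
width: 34.0
gripper_force: 0.0
[554.55371357 -75.79851811 163.33427081] [-0.31080079 -0.53412843 -0.56763505]
fin 534 ((554.4224853515625, -72.8195571899414), (8.928398132324219, 42.8488883972168), 83.91047668457031) travel 140.3994148460032
```

View pics/end.png

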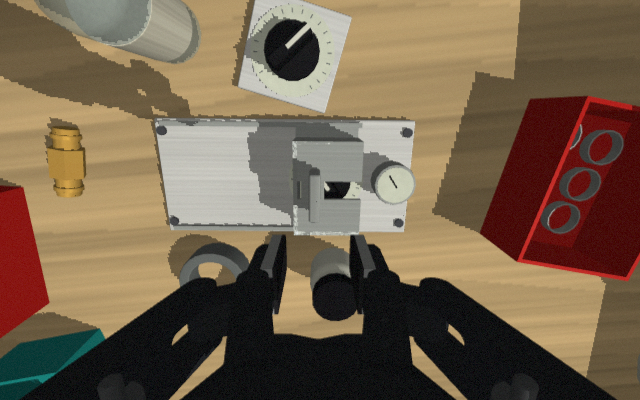

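The picture shows the hood over the knob, with its middle at (553.2,-84.8) against the knob axis at about (553,-84.5). The bottle, jar, tape and second knob are in place and the gripper is clear. Handing in.

```bash
python3 -c "
from cell import ctrl
print(ctrl.finish_job())"
```

```text
the job is handed in; nothing more can be done
None
```

The job is handed in, with no verdict shown: the small coupling is in the couplings bin, the knob was measured on its set mark before the hood covered it, and the hood was pushed home against its stop. The bottle, jar, tape and second knob look untouched.

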